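Press the test gauge onto the tilted bench air outlet and hold the valve open

TASK

Check the air at the bench outlet: pick up the round push-on test gauge with the dial on its end and press its mouth squarely onto the tilted brass nipple until both roller catches snap in behind its collar. Then keep pushing so that the sprung valve at the nipple's foot is held fully open, and finish like that, still gripping and pressing the gauge, not letting go. Leave the other things on the table where they are.

Things in the scene. Friction and masses are not known exactly. Their poses are not given: they have to be found in the camera images.
- gauge_center (a point): Centre (half-way up, on the axis) of the loose push-on test gauge to pick up: upright on the table, round about z (z from mouth to dial), 96 mm tall, about 0.22 kg. From 44 to 96 mm above its mouth it is a black rubber-sleeved body 36 mm in diameter with a white dial on its end: grip it here. Below is a brass neck 26 mm in diameter. None while held.
- gauge_mouth (a point): Centre of the gauge's open lower end, on its axis, 48 mm below its centre, same axes. The bore is 17 mm in diameter, 44 mm deep. Round it, the collar: 35 mm in diameter, 10 mm high, tapered below to 27 mm at the mouth.
- nipple_root (a point): Foot of the fixed brass air nipple on the sloped top of the grey turret (140 x 130 mm), 85 mm above the table. z points out along the nipple, 25 degrees off vertical, leaning to the side roughly facing the robot; y is level, from one catch to the other. The gauge's mouth ends 3 mm above this point along z when fully pressed; the catches have snapped in when it is less than 12 mm above.
- nipple_tip (a point): Free end of the nipple, on its axis, 38 mm along z from the root; same axes. The nipple is 13 mm in diameter, its last 5 mm a blunt cone.
- valve (a joint): Sprung valve collar, 30 mm in diameter, round the nipple's foot, m: 0 = out (shut, its face 11 mm above the root along z), 0.008 = fully pushed in along the nipple (open, on its stop). The gauge's mouth pushes it; it springs back with about 5 N at first and 12 N on its stop.
- catch_a (a joint): Roller catch on the nipple's +y side, m: 0 = in; the passing collar pushes it about 0.0035 outward and it springs back behind it. Steel housing at y = 27 to 45 mm from the nipple axis, 22 mm wide, 35 mm high along z; roller 10 mm in diameter, axis 26 mm above the root, 14 mm of free space between roller and nipple axis. Passing both takes about 7 N of push along the nipple.
- catch_b (a joint): The same catch, mirrored, on the -y side.
- jar_mid (a point): Bystander, to be left alone: closed amber glass jar, 48 mm across, 85 mm tall, black cap; its centre.
- weight_mid (a point): Bystander, to be left alone: knobbed brass weight, 48 mm across, 80 mm tall; its centre.
- petri_mid (a point): Bystander, to be left alone: closed clear petri dish lying flat, 94 mm across, 18 mm high; its centre.
- beaker_mid (a point): Bystander, to be left alone: open glass beaker, 72 mm across, 95 mm tall; its centre.
- slidebox_mid (a point): Bystander, to be left alone: flat wooden slide box, 85 x 100 x 33 mm; its centre.
- pencil_mid (a point): Bystander, to be left alone: yellow pencil lying flat, 150 mm long, 8 mm thick; its centre.

How it is judged:
On the way, in this order (a step that is already met when the one before it is completed fails the run):
1. the gauge is lifted clear of the table in the fingers (height (world z) of gauge_mouth above 0.03 m and contact force between the fingers and gauge above 1 N), for 0.2 s.
2. the gauge is squarely on the nipple and both catches have snapped in behind its collar (z of gauge_mouth in the frame of nipple_root below 0.012 m and x of gauge_mouth in the frame of nipple_root between -0.004 and 0.004 m and y of gauge_mouth in the frame of nipple_root between -0.004 and 0.004 m and angle between the z axis of gauge_mouth and the z axis of nipple_root, either way round below 0.12 rad and value of joint each of catch_a, catch_b below 0.0015 m), for 0.1 s.
At the end, for the whole second after the job is handed in: Through the last second: gauge mouth under 12 mm above the nipple root and within 4 mm sideways, axes within 0.12 rad, both catches under 1.5 mm, valve in by over 5.5 of 8 mm, gauge pushing it with over 4 N, fingers on the gauge (all of step 2 and value of joint valve above 0.0055 m and contact force between gauge and valve above 4 N and contact force between the fingers and gauge above 2 N); the arm keeps its last pose, push and grip.
It fails at once if a bystander is pushed more than 30 mm from its place or knocked over (distance of any of jar_mid, weight_mid, petri_mid, beaker_mid, slidebox_mid, pencil_mid from where it was at the start of the episode above 0.03 m or angle between any of jar_mid, weight_mid, beaker_mid's own z axis and vertical above 0.5 rad).
It also fails if it takes over 38 s, if anything falls off the work surface, if the arm or the gripper's body presses on something with over 40 N, if the wrist force passes 120 N, or if a joint passes its speed limit or range.

ROBOT

A 6-joint arm with a two-finger parallel gripper is mounted at the origin on the work surface. World frame = base frame: x ahead of the robot, y to its left, z up, the work surface at z = 0. Lengths are in m, angles in rad, forces in N, time in s.
With the tool pointing down it reaches from about 0.35 to 0.85 m from the base axis. Payload 8.1 kg.
Tool frame: the origin (TCP) lies on the centre line of the jaws, within the pads' length; the fingertips stand 17 mm ahead of it and the grasp point (between the pads) lies 2 mm behind it; x points along the fingers, z is the direction in which the jaws open and shut, and the axes are right-handed (so a half turn about x gives the same grasp; the last joint's range is limited). The gripper opens to 93 mm and grips with 3 to 60 N. Pads are 15 mm wide; open, the fingers measure 128 mm over their backs; the gripper's body (75 mm by 188 mm) begins 65 mm behind the grasp point.
Start: joints at [1.203, 0.13, 1.488, -0, 1.523, -0.085], TCP at [0.167, 0.576, 0.236] pointing down, gripper open.
Joint ranges: [-2.96, 2.96], [-0.89, 2.26], [0.02, 2.5], [-1.34, 4.48], [0, 2.73], [-2.66, 2.66]. Speed limits (rad/s): [2.39, 2.39, 2.79, 3.14, 3.14, 3.14].

INTERFACE

Orientations are given as a rotation vector (axis times angle).
In Python, from plant import telemetry, optics, workorder gives the robot as it stands.
- The arm moves only by the shell command python3 -m inch 'ROWS' [FORCE]. ROWS is JSON, a list that holds one entry, the list of rows, each a list of 7 numbers: the shift along the tool's x, y, z in m, then the turn, a rotation vector about the tool's x, y, z in rad, then the opening, from 0 (shut) to 1 (fully open). In form: [[[tx, ty, tz, ax, ay, az, grip], ...]]. A call has 1 to 20 rows; each row shifts and turns the pose as measured when the row begins, along the tool's axes as they then stand; what a row does not reach is not made up. A row lasts 1/10 s, in which the tool goes at most 50 mm and 8.59 degrees, less where a joint would pass 70% of its speed; a pose out of reach is approached as far as the arm can. A call is refused whole if a number of a shift passes 0.05 or a number of a turn 0.15, either way. A call with a gripper value outside its range is refused whole. The fingers move at their own pace and stop on an object; FORCE is the grip in N (left out, the last holds). Time passes only in rows, so rows that do not move let the fingers close. It gives the time, the measured TCP pose, the force and the opening at its end, in the units of the state.
- telemetry.read_state(): the state, without advancing time (a new reading comes with each control period).
- optics.read_camera(name): name is "side" or "top" or "wrist"; returns a dict with "frame" (400x640x3 uint8, blue, green, red), "fx", "fy", "cx", "cy" (pixels), "D" ([k1, k2, p1, p2, k3] as OpenCV has them; the pictures are not rectified), "rvec" (rotation vector, rad) and "tvec" (3), from world to camera coordinates, as OpenCV has them. Camera axes: x right, y down, z forward; pixel columns grow to the right and rows downward; lengths in m; the calibration is good to about 2 mm. A picture is of the moment at which its call begins. There is no depth.
- workorder.close_job(): hands the job in, once; it reports no verdict.
The state is a dict: "t": time; "q": joint angles; "dq": joint speeds; "joint_torque": joint torques, N m; "tool_pos": TCP position; "orientation": TCP orientation; "force": force on the tool from outside, world axes, zero at the start; "wrist_torque": the same for the moment, N m; "opening": finger opening in m.
Only numpy, scipy, OpenCV 4.12 (cv2) and the standard library are available. Lean on these libraries where they do the work, as an engineer would, in place of code of your own. Each camera call takes 0.05 s, during which the arm holds its last target. There are 200 camera calls.

## Working session

There is one attempt and no reset: what is moved stays moved. The work goes in short steps, Python scripts to look and compute and a shell command to move; the robot and the scene stay as the last step left them, time stands still between calls to the robot, and variables do not carry over. Pictures are saved under pics/ and viewed, on a budget of 10 in all, crops included, one or two more only if the job needs it, and the job is handed in when it is done.

```bash
mkdir -p pics; cat > h.py <<'E'
import numpy as np, cv2
from scipy.spatial.transform import Rotation as R
from plant import telemetry, optics, workorder
def snap(n,f):
    c=optics.read_camera(n); cv2.imwrite('pics/'+f,c['frame']); 
    np.savez('pics/'+f[:-4]+'.npz',**c); return c
def K(c): return np.array([[c['fx'],0,c['cx']],[0,c['fy'],c['cy']],[0,0,1.]])
def ray(c,u,v):
    p=cv2.undistortPoints(np.array([[[u,v]]],float),K(c),np.array(c['D'],float))[0,0]
    M=R.from_rotvec(np.ravel(c['rvec'])).as_matrix(); o=-M.T@np.ravel(c['tvec'])
    d=M.T@np.array([p[0],p[1],1]); return o,d/np.linalg.norm(d)
def onz(c,u,v,z):
    o,d=ray(c,u,v); return o+d*(z-o[2])/d[2]
def proj(c,P):
    return cv2.projectPoints(np.array(P,float).reshape(-1,3),np.array(c['rvec'],float),np.array(c['tvec'],float),K(c),np.array(c['D'],float))[0][:,0]
def tri(*rs):
    A=np.zeros((3,3));b=np.zeros(3)
    for o,d in rs:
        P=np.eye(3)-np.outer(d,d);A+=P;b+=P@o
    x=np.linalg.solve(A,b); return x,[np.linalg.norm((np.eye(3)-np.outer(d,d))@(x-o)) for o,d in rs]
def load(f): return dict(np.load('pics/'+f+'.npz'))
def st():
    s=telemetry.read_state(); return s, np.array(s['tool_pos']), R.from_rotvec(s['orientation'])
E
python3 - <<'E'
from h import *
np.set_printoptions(precision=4,suppress=True)
for n in ['top','side','wrist']:
    c=snap(n,n+'0.png'); o,d=ray(c,320,200); print(n,c['fx'],o,d)
s,p,r=st(); print(s); print(r.as_matrix())
E
```

```text
top 493.6904875948155 [ 0.3956 -0.0502  1.2133] [ 0.1234  0.0244 -0.9921]
side 406.669172923094 [ 0.0582 -0.5676  0.7679] [ 0.5026  0.5304 -0.6827]
wrist 311.05041676114143 [0.0967 0.5973 0.3842] [ 0.2596 -0.0795 -0.9624]
{'t': 0.15, 'q': array([ 1.2026,  0.131 ,  1.489 ,  0.    ,  1.523 , -0.0854]), 'dq': array([ 0.0001, -0.0021, -0.0046,  0.0012, -0.0002,  0.001 ]), 'joint_torque': array([  0.0004, -56.0468, -49.2341,   0.0769,   0.0304,  -0.0001]), 'tool_pos': array([0.1672, 0.5758, 0.2348]), 'orientation': array([-0.9992,  1.3311,  0.9979]), 'force': array([ 0.2193, -0.3101, -0.418 ]), 'wrist_torque': array([-0.0293, -0.0261, -0.0286]), 'opening': 0.0931951154408721}
[[-0.0005 -0.9603  0.279 ]
 [-0.0014  0.279   0.9603]
 [-1.      0.0001 -0.0014]]
```

View pics/top0.png

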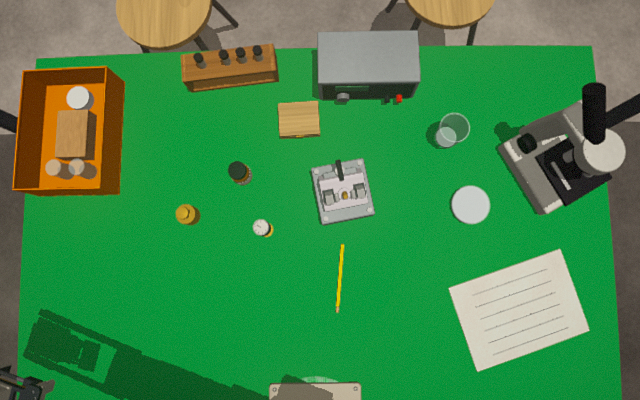

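View pics/side0.png

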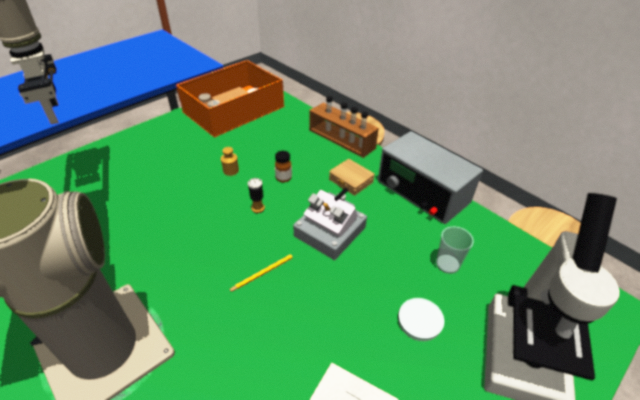

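Top shows the gauge at about (261,227) and the turret nipple at about (345,195). Side shows the gauge at (257,196) and the nipple near (325,209). I'll enlarge both.

```bash
python3 - <<'E'
from h import *
t=load('top0')['frame'];s=load('side0')['frame']
def cr(f,x,y,w,h,k): return cv2.resize(f[y:y+h,x:x+w],None,fx=k,fy=k,interpolation=cv2.INTER_CUBIC)
a=cr(t,305,150,75,75,5.333333);b=cr(s,285,175,85,85,400/85)
c=cr(t,240,205,40,40,5);d=cr(s,235,170,40,50,4)
im=np.zeros((600,800,3),np.uint8);im[:400,:400]=a[:400,:400];im[:400,400:]=b[:400,:400]
im[400:,:200]=c;im[400:,400:560]=d
cv2.imwrite('pics/crop0.png',im)
E
```

```text
(no output)
```

View pics/crop0.png

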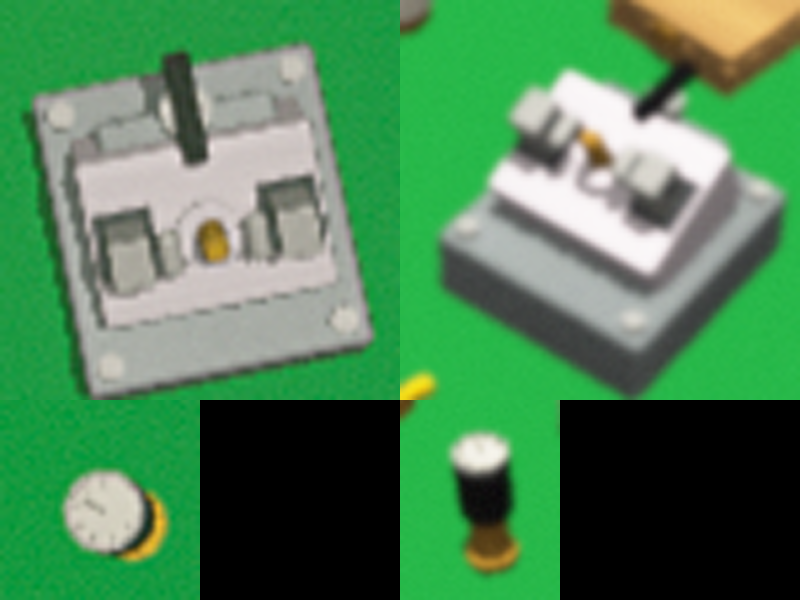

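```bash
python3 - <<'E'
from h import *
np.set_printoptions(precision=4,suppress=True)
t=load('top0');s=load('side0')
T=lambda x,y:(305+x/5.3333-.4,150+y/5.3333-.4)
S=lambda x,y:(285+x/(400/85)-.4-400/(400/85),175+y/(400/85)-.4)
g=tri(ray(t,260.6,226.8),ray(s,254.8,182.8));print('dial',g, onz(t,260.6,226.8,.096))
for z in (0,.04):
  C=[onz(t,*T(x,y),z) for x,y in [(35,98),(310,45),(372,340),(97,397)]]
  print(z,np.array(C)); 
  for a,b in [(0,1),(3,2),(3,0),(2,1)]:
    d=C[b]-C[a];print(np.linalg.norm(d),np.degrees(np.arctan2(d[1],d[0])))
# catches housing tops
for n,a,b in [('tip',(217,246),(587,140)),('tip2',(214,240),(592,146))]:
    print(n,tri(ray(t,*T(*a)),ray(s,*S(*b))))
yaw=np.radians(10)
E
```

```text
dial (array([0.4752, 0.1139, 0.0932]), [np.float64(0.0006474992760380243), np.float64(0.0006474992760380315)]) [0.4756 0.1131 0.096 ]
0 [[ 0.6276  0.0005  0.    ]
 [ 0.6505 -0.129   0.    ]
 [ 0.511  -0.154   0.    ]
 [ 0.4868 -0.0264  0.    ]]
0.13151913361474646 -79.95655412697025
0.12982257586066398 -79.26837172491206
0.1433514652416881 10.842224628674867
0.14177856851636225 10.16166029780295
0.04 [[ 0.6199 -0.0011  0.04  ]
 [ 0.6421 -0.1264  0.04  ]
 [ 0.5072 -0.1506  0.04  ]
 [ 0.4838 -0.0272  0.04  ]]
0.12718323604947873 -79.95655412697022
0.12554261008595083 -79.26837172491204
0.13862548163735794 10.842224628674867
0.13710443986951482 10.161660297802953
tip (array([ 0.539 , -0.0787,  0.1143]), [np.float64(0.002395074564665507), np.float64(0.002395074564665448)])
tip2 (array([ 0.5429, -0.0779,  0.1071]), [np.float64(0.0020114479855978637), np.float64(0.002011447985597796)])
```

```bash
cat >> h.py <<'E'
np.set_printoptions(precision=4,suppress=True)
PSI=np.radians(10.4)
def nframe(psi=PSI):
    z=np.array([-np.cos(psi)*np.sin(np.radians(25)),-np.sin(psi)*np.sin(np.radians(25)),np.cos(np.radians(25))])
    y=np.array([-np.sin(psi),np.cos(psi),0])*1.0
    return np.c_[np.cross(y,z),y,z]
def toolR(x,z): x=np.array(x,float);z=np.array(z,float); return R.from_matrix(np.c_[x,np.cross(z,x),z])
def down(psi=PSI): return toolR([0,0,-1],[-np.sin(psi),np.cos(psi),0])
def tilt(psi=PSI): N=nframe(psi); return toolR(-N[:,2],N[:,1])
def go(P,Rt):
    s,p,r=st(); d=r.inv().apply(np.array(P)-p); w=(r.inv()*Rt).as_rotvec()
    print('t',s['t'],'tcp',p,'rows>=',max(np.linalg.norm(d)/.05,np.linalg.norm(w)/.15),'d',d,'w',w,'F',s['force'],'open',s['opening'])
E
python3 -m inch '[[[0,-0.0354,-0.03,0,0,0,1],[0,-0.0354,-0.03,0,0,0,1],[0,-0.0354,-0.03,0,0,0,1],[0,-0.0354,-0.03,0,0,0,1],[0,-0.0354,-0.03,0,0,0,1],[0,-0.0354,-0.03,0,0,0,1],[0,-0.0354,-0.03,0,0,0,1],[0,-0.0354,-0.03,0,0,0,1],[0,-0.0354,-0.03,0,0,0,1],[0,-0.0354,-0.03,0,0,0,1],[0,-0.0354,-0.03,0,0,0,1]]]' 20
python3 - <<'E'
from h import *
go([.475,.113,.2],down())
E
```

```text
t: 1.25
tool_pos: [0.4543, 0.138, 0.2312]
orientation: [-1.009, 1.331, 1.006]
force: [1.0, 0.0, 0.4]
opening: 0.0929
t 1.25 tcp [0.4543 0.138  0.2312] rows>= 3.023607033200974 d [ 0.0312 -0.0267 -0.0184] w [-0.4535 -0.0044 -0.0028] F [0.9649 0.0097 0.4045] open 0.09290476874801257
```

```bash
python3 -m inch '[[[-0.007,0,0,-0.15,0,0,1],[-0.007,0,0,-0.15,0,0,1],[-0.007,0,0,-0.15,0,0,1],[0,0.003,-0.045,0,0,0,1],[0,0.003,-0.045,0,0,0,1],[0,0.003,-0.045,0,0,0,1],[0,0.003,-0.045,0,0,0,1],[0,0.003,-0.045,0,0,0,1],[0,0,0,0,0,0,1],[0,0,0,0,0,0,1]]]'
python3 - <<'E'
from h import *
snap('wrist','w1.png'); go([.475,.113,.2],down())
E
```

```text
t: 2.25
tool_pos: [0.4827, -0.1007, 0.2513]
orientation: [-1.346, 1.124, 1.348]
force: [-0.2, 0.1, 0.3]
opening: 0.0932
t 2.3 tcp [ 0.4827 -0.1005  0.2512] rows>= 4.39298237215864 d [ 0.05   -0.0326  0.2114] w [ 0.0058 -0.0047 -0.0074] F [-0.7161  0.7737 -0.2041] open 0.09319601853996491
```

View pics/w1.png

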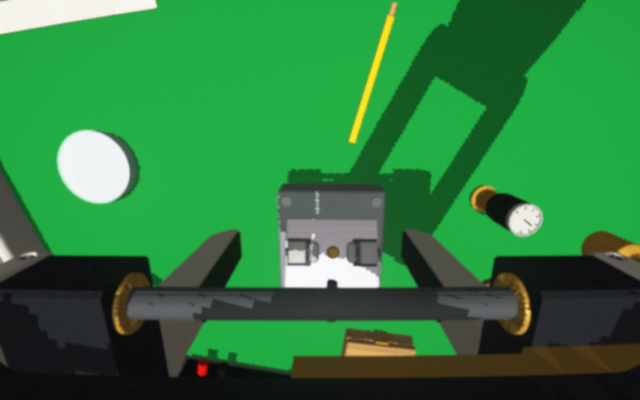

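The wrist view shows the nipple at about (333,252) between the catches at about (298,251) and (366,251), and the gauge dial at about (524,219). Now an enlarged crop.

```bash
python3 - <<'E'
from h import *
f=load('w1')['frame']
a=cv2.resize(f[180:290,270:395],None,fx=5,fy=5,interpolation=cv2.INTER_CUBIC)
b=cv2.resize(f[180:250,465:555],None,fx=1.9,fy=1.9,interpolation=cv2.INTER_CUBIC)
im=np.zeros((550,800,3),np.uint8);im[:,:625]=a;im[:133,629:800]=b[:133,:171]
cv2.imwrite('pics/crop1.png',im)
E
```

```text
(no output)
```

View pics/crop1.png

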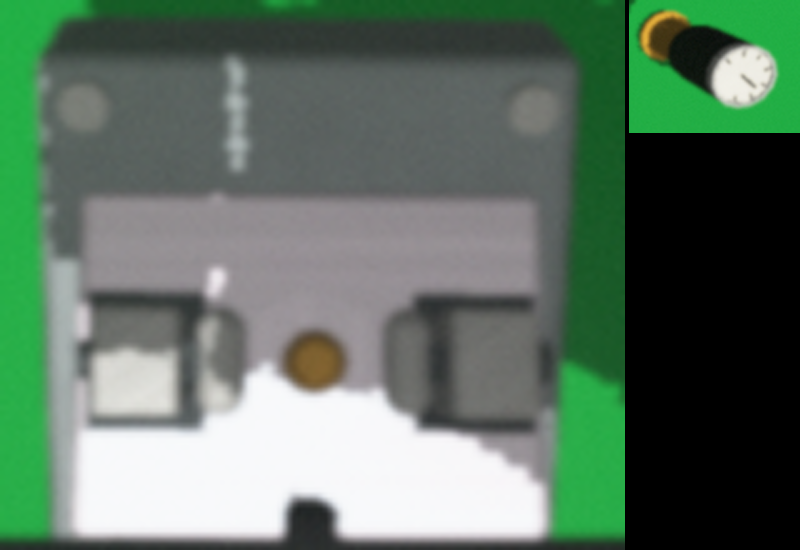

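```bash
python3 - <<'E'
from h import *
t=load('top0');s=load('side0');w=load('w1')
W=lambda x,y:(270+x/5-.4,180+y/5-.4)
print('w z=.1194',onz(w,*W(315,361),.1194))
T=lambda x,y:(305+x/5.3333-.4,150+y/5.3333-.4)
S=lambda x,y:(285+x/(400/85)-.4-85,175+y/(400/85)-.4)
print('t',onz(t,*T(215,246),.1194),'s',onz(s,*S(587,140),.1194))
print(tri(ray(w,*W(315,361)),ray(t,*T(215,246)),ray(s,*S(587,140))))
for a,b in [((62,20),(560,20)),((90,295),(530,297)),((85,198),(537,198)),((83,108),(535,109))]:
  for z in (.04,.1):
    d=onz(w,*W(*b),z)-onz(w,*W(*a),z);print(np.degrees(np.arctan2(d[1],d[0]))+90)
# dial
D=(465+(742-629)/1.9-.3,180+76/1.9-.3)
print('dial',D,onz(w,*D,.096),tri(ray(w,*D),ray(t,260.6,226.8),ray(s,254.8,182.8)))
# predicted tip vs root pixel
for psi in (10,):
  root=np.array([.557,-.0765,.085])
  N=nframe();print(N); 
E
```

```text
w z=.1194 [ 0.5376 -0.078   0.1194]
t [ 0.5403 -0.0792  0.1194] s [ 0.5332 -0.0812  0.1194]
(array([ 0.5396, -0.0777,  0.1136]), [np.float64(0.0006467719579284179), np.float64(0.002118044658624857), np.float64(0.002228116510442235)])
190.76179095597806
190.76179095597803
190.49658594034457
190.4965859403446
190.7707853838723
190.77078538387224
190.63464603284217
190.63464603284217
dial (524.1736842105264, 219.7) [0.4754 0.1152 0.096 ] (array([0.4752, 0.1142, 0.0946]), [np.float64(0.0016869435280827147), np.float64(0.0009948512812346234), np.float64(0.001311171903181524)])
[[ 0.8914 -0.1805 -0.4157]
 [ 0.1636  0.9836 -0.0763]
 [ 0.4226  0.      0.9063]]
```

```bash
sed -i 's/radians(10.4)/radians(10.6)/' h.py; python3 -m inch '[[[0.005,-0.0065,0.0424,0,-0.005,-0.007,1],[0.01,-0.0065,0.0424,0,0,0,1],[0.01,-0.0065,0.0424,0,0,0,1],[0.01,-0.0065,0.0424,0,0,0,1],[0.01,-0.0065,0.0424,0,0,0,1],[0,0,0,0,0,0,1]]]'
python3 - <<'E'
from h import *
go([.475,.114,.068],down())
E
```

```text
t: 2.9
tool_pos: [0.4719, 0.128, 0.2046]
orientation: [-1.349, 1.11, 1.349]
force: [-0.4, -1.0, 0.2]
opening: 0.0932
t 2.9 tcp [0.4719 0.128  0.2046] rows>= 2.746247056049017 d [ 0.1365 -0.0002 -0.0145] w [0.0074 0.0015 0.0014] F [-0.4424 -1.0464  0.2245] open 0.09315822026206694
```

```bash
python3 -m inch '[[[0.02,0,-0.0145,0.007,0,0,1],[0.02,0,0,0,0,0,1],[0,0,0,0,0,0,1],[0,0,0,0,0,0,1],[0,0,0,0,0,0,1]]]'
python3 - <<'E'
from h import *
go([.475,.114,.068],down()); c=snap('wrist','w2.png')
print(proj(c,[[.475,.114,.096],[.475,.114,0.0]]))
cv2.imwrite('pics/crop2.png',cv2.resize(c['frame'][150:400,200:440],None,fx=2.4,fy=2.4,interpolation=cv2.INTER_CUBIC))
E
```

```text
t: 3.4
tool_pos: [0.4728, 0.1196, 0.1656]
orientation: [-1.354, 1.106, 1.353]
force: [-0.4, -0.7, 0.1]
opening: 0.0927
t 3.4 tcp [0.4728 0.1196 0.1656] rows>= 1.955010099867296 d [ 0.0976 -0.0008 -0.0061] w [0.0134 0.0015 0.0028] F [-0.4143 -0.7468  0.0996] open 0.09265570213071693
[[311.2039 215.8693]
 [313.7857 185.9738]]
```

View pics/crop2.png

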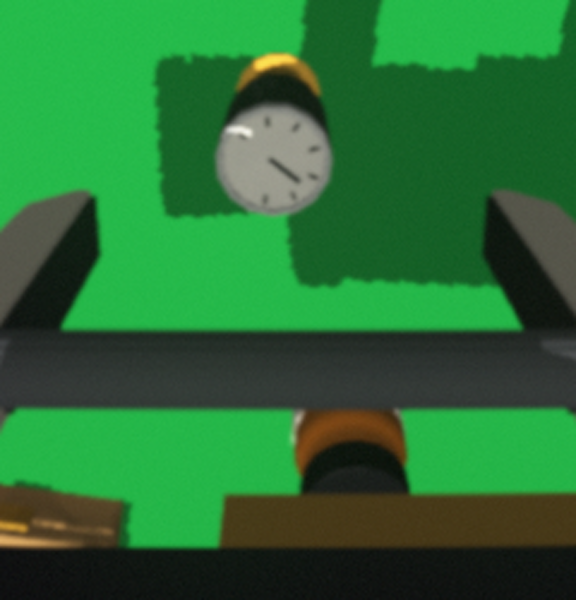

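Dial centre is at (314,215.6), against a prediction of (311.2,215.9), so the gauge lies about 2 mm further in +y. Descending.

```bash
python3 -m inch '[[[0.02,-0.0008,-0.005,0.013,0,0,1],[0.025,0,0,0,0,0,1],[0.02,0,0,0,0,0,1],[0.02,0,0,0,0,0,1],[0.005,0,0,0,0,0,1],[0,0,0,0,0,0,1],[0,0,0,0,0,0,1]]]'
python3 - <<'E'
from h import *
go([.475,.1155,.068],down())
E
```

```text
t: 4.15
tool_pos: [0.482, 0.1152, 0.0825]
orientation: [-1.35, 1.102, 1.331]
force: [0.1, -0.0, 0.2]
opening: 0.0931
t 4.15 tcp [0.482  0.1152 0.0825] rows>= 0.3220712392293895 d [0.0144 0.0071 0.0016] w [-0.0015  0.0006  0.0178] F [ 0.0933 -0.0245  0.1808] open 0.09312252875171108
```

```bash
python3 -m inch '[[[0.006,0.007,0.0016,0,0,0.018,1],[0.004,0,0,0,0,0,1],[0,0,0,0,0,0,1]]]'
python3 - <<'E'
from h import *
go([.475,.1155,.068],down())
E
```

```text
t: 4.45
tool_pos: [0.4765, 0.1158, 0.0747]
orientation: [-1.344, 1.114, 1.341]
force: [-0.4, 0.5, 0.2]
opening: 0.0933
t 4.45 tcp [0.4765 0.1158 0.0747] rows>= 0.13818627889203997 d [ 0.0067  0.0015 -0.    ] w [-0.0016  0.0004  0.003 ] F [-0.3536  0.4574  0.2218] open 0.09329431351764836
```

```bash
python3 -m inch '[[[0.007,0.0015,0,0,0,0.003,1],[0.001,0,0,0,0,0,1],[0,0,0,0,0,0,1],[0,0,0,0,0,0,1]]]'
python3 - <<'E'
from h import *
go([.475,.1155,.068],down())
E
python3 -m inch '[[[0,0,0,0,0,0,0.2],[0,0,0,0,0,0,0],[0,0,0,0,0,0,0],[0,0,0,0,0,0,0],[0,0,0,0,0,0,0],[0,0,0,0,0,0,0],[0,0,0,0,0,0,0],[0,0,0,0,0,0,0]]]' 50
python3 - <<'E'
from h import *
go([.475,.1155,.068],down())
E
```

```text
t: 4.85
tool_pos: [0.475, 0.1156, 0.0662]
orientation: [-1.343, 1.116, 1.343]
force: [-0.0, 0.7, 0.0]
opening: 0.0924
t 4.85 tcp [0.475  0.1156 0.0662] rows>= 0.0351464040863543 d [-0.0018  0.     -0.0001] w [-0.0013  0.0004  0.0001] F [-0.034   0.7119  0.039 ] open 0.09244253912972529
t: 5.65
tool_pos: [0.4754, 0.1156, 0.0667]
orientation: [-1.343, 1.116, 1.343]
force: [-0.7, -0.2, -0.2]
opening: 0.0354
t 5.65 tcp [0.4754 0.1156 0.0667] rows>= 0.02654495922813938 d [-0.0013  0.0004  0.    ] w [-0.0014  0.0002  0.0009] F [-0.681  -0.1682 -0.2446] open 0.03535509150113031
```

```bash
cat >> h.py <<'E'
TIP=np.array([.5385,-.0785,.1194]); 
def tgt(s,L=.0667): N=nframe(); return TIP+N[:,2]*(s-.038+L)
E
python3 -m inch '[[[-0.02,0,0,0,0,0,0],[-0.04,0,0,0,0,0,0],[-0.045,0,0,0,0,0,0],[-0.045,0,0,0,0,0,0],[-0.03,0,0,0,0,0,0],[0,0,0,0,0,0,0],[0,0,0,0,0,0,0]]]'
python3 - <<'E'
from h import *
print(tgt(.07)); go(tgt(.07),tilt())
E
```

```text
t: 6.35
tool_pos: [0.4716, 0.115, 0.248]
orientation: [-1.339, 1.124, 1.35]
force: [0.3, 0.5, -3.1]
opening: 0.0354
[ 0.4975 -0.0862  0.2089]
t 6.35 tcp [0.4716 0.115  0.248 ] rows>= 4.132103907759705 d [ 0.0391  0.0109 -0.2026] w [-0.0016  0.0005 -0.4456] F [ 0.3394  0.5391 -3.1   ] open 0.03538682133608182
```

```bash
python3 -m inch '[[[0,0,-0.035,0,0,0,0],[0,0,-0.04,0,0,0,0],[0,0,-0.04,0,0,-0.1,0],[0,0,-0.04,0,0,-0.1,0],[0,0,-0.03,0,0,-0.1,0],[0,0,0,0,0,-0.08,0],[0,0,0,0,0,0,0],[0,0,0,0,0,0,0]]]'
python3 - <<'E'
from h import *
go(tgt(.07),tilt())
E
```

```text
t: 7.15
tool_pos: [0.4981, -0.0714, 0.2235]
orientation: [-1.451, 0.825, 1.088]
force: [-0.2, 0.2, -2.2]
opening: 0.0357
t 7.15 tcp [ 0.4981 -0.0714  0.2235] rows>= 0.5574129845411606 d [ 0.0125  0.0081 -0.0146] w [-0.0053  0.0091 -0.0829] F [-0.1948  0.1842 -2.1635] open 0.03570624290738648
```

```bash
python3 -m inch '[[[0,0.008,-0.0146,-0.005,0.009,-0.083,0],[0,0,0,0,0,0,0],[0,0,0,0,0,0,0],[0,0,0,0,0,0,0]]]'
python3 - <<'E'
from h import *
go(tgt(.07),tilt())
E
python3 -m inch '[[[0.005,0,0,0,0,0,0],[0,0,0,0,0,0,0],[0,0,0,0,0,0,0]]]'
python3 - <<'E'
from h import *
go(tgt(.07),tilt())
w=snap('wrist','w3.png')['frame'];s=snap('side','s3.png')['frame']
im=np.zeros((600,800,3),np.uint8)
im[:,:400]=cv2.resize(w[120:300,260:380],(400,600),interpolation=cv2.INTER_CUBIC)
im[:,400:]=cv2.resize(s[110:260,275:375],(400,600),interpolation=cv2.INTER_CUBIC)
cv2.imwrite('pics/crop3.png',im)
E
```

```text
t: 7.55
tool_pos: [0.4927, -0.0839, 0.2171]
orientation: [-1.478, 0.765, 1.035]
force: [-0.3, 0.5, -2.9]
opening: 0.0355
t 7.55 tcp [ 0.4927 -0.0839  0.2171] rows>= 0.19565369289734 d [ 0.0092 -0.0005 -0.0032] w [ 0.0014  0.0067 -0.0105] F [-0.3471  0.4802 -2.8564] open 0.035489600405438325
t: 7.85
tool_pos: [0.4968, -0.0819, 0.2138]
orientation: [-1.48, 0.764, 1.038]
force: [-0.5, -0.1, -2.2]
opening: 0.0357
t 7.85 tcp [ 0.4968 -0.0819  0.2138] rows>= 0.1316985046369254 d [ 0.0044  0.0021 -0.0044] w [ 0.0047  0.0078 -0.0113] F [-0.5057 -0.052  -2.17  ] open 0.03566710206928224
```

View pics/crop3.png

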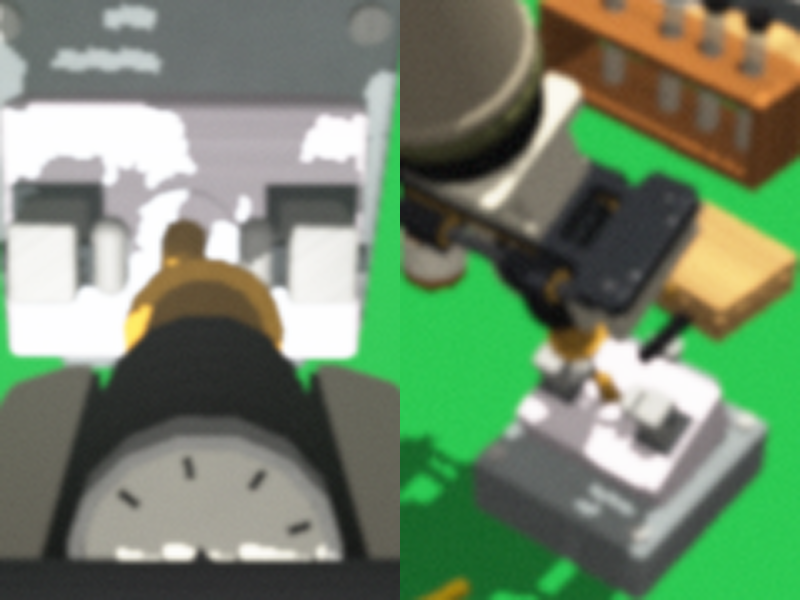

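Wrist view: the collar spans x 126–282 in the crop and the nipple 164–206, so the gauge sits about 5 mm to +y, as the state says. The side view shows the mouth just above the tip. I'll check the residuals against projections.

```bash
python3 - <<'E'
from h import *
w=load('w3');s=load('s3');N=nframe();_,p,r=st();M=r.as_matrix()
fw=lambda u:(u-[260,120]+.5)*3.3333-.5
fs=lambda u:(u-[275,110]+.5)*4-.5+[400,0]
a=np.linspace(0,2*np.pi,73)
def ring(c,u,v,rad): return c+rad*(np.outer(np.cos(a),u)+np.outer(np.sin(a),v))
m=p+M[:,0]*.0667
for nm,c,rad in [('mouth',m,.0135),('collar4',m-M[:,0]*.004,.0175),('collar10',m-M[:,0]*.010,.0175),('dialrim',m-M[:,0]*.096,.018)]:
    q=fw(proj(w,ring(c,M[:,1],M[:,2],rad)));print(nm,'x',q[:,0].min(),q[:,0].max(),'y',q[:,1].min(),q[:,1].max())
for h in (.02,.033,.038):
    c=TIP+N[:,2]*(h-.038)
    q=fw(proj(w,ring(c,N[:,0],N[:,1],.0065 if h<.035 else .004)));print('nip',h,q[:,0].min(),q[:,0].max(),'y',q[:,1].min(),q[:,1].max())
    print('  side',fs(proj(s,c)))
print('side mouth',fs(proj(s,m)))
for sg in (1,-1): 
  c=TIP+N[:,2]*(.035-.038);print('housing y45,27 @h35',fw(proj(w,[c+sg*N[:,1]*.045,c+sg*N[:,1]*.027])).ravel())
E
```

```text
mouth x 137.14064625699947 260.0072110952861 y 259.693293147423 376.33724551647526
collar4 x 117.4918602779689 279.4902444328596 y 246.45624701346196 400.0295825704202
collar10 x 115.21977871735439 281.5072697986435 y 253.801178500209 411.0400353319352
dialrim x 57.75386305292064 332.9539471665362 y 426.8165411991908 670.6896942424889
nip 0.02 156.2469454642613 204.36537451911303 y 229.32449222368075 275.94646848907684
  side [[609.2333 385.3285]]
nip 0.033 154.4204428748423 204.80043872941823 y 240.74033131107586 289.4003022912057
  side [[604.2218 375.9372]]
nip 0.038 163.54100286475304 195.11513108816283 y 255.03850348096583 285.49434008054067
  side [[602.2624 372.2655]]
side mouth [[581.6846 339.3803]]
housing y45,27 @h35 [354.7907 267.651  284.7886 267.4886]
housing y45,27 @h35 [  3.7794 266.814   74.059  266.9861]
```

```bash
python3 - <<'E'
from h import *
w=load('w3');N=nframe();_,p,r=st();M=r.as_matrix()
k=6;x0,y0=255,165
im=cv2.resize(w['frame'][y0:y0+95,x0:x0+130],None,fx=k,fy=k,interpolation=cv2.INTER_CUBIC)
f=lambda u:np.round((u-[x0,y0]+.5)*k-.5).astype(np.int32)
a=np.linspace(0,2*np.pi,73)
def dr(c,u,v,rad,col): cv2.polylines(im,[f(proj(w,c+rad*(np.outer(np.cos(a),u)+np.outer(np.sin(a),v))))],True,col,1)
m=p+M[:,0]*.0667
for h,rad in [(0,.0135),(.004,.0175),(.010,.0175),(.044,.013),(.044,.018),(.096,.018)]: dr(m-M[:,0]*h,M[:,1],M[:,2],rad,(255,0,255))
root=TIP-.038*N[:,2]
for h,rad in [(0,.015),(.011,.015),(.011,.0065),(.033,.0065)]: dr(root+h*N[:,2],N[:,0],N[:,1],rad,(255,0,0))
for sg in (1,-1):
    b=[root+N@np.array([x,sg*y,.035]) for x,y in [(-.011,.027),(.011,.027),(.011,.045),(-.011,.045)]]
    cv2.polylines(im,[f(proj(w,b))],True,(0,0,255),1)
cv2.imwrite('pics/ov3.png',im)
E
```

```text
(no output)
```

View pics/ov3.png

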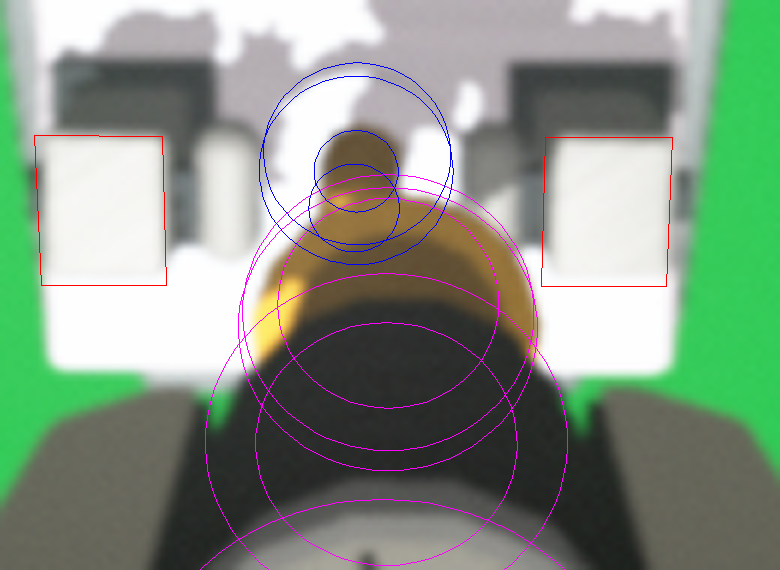

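The overlay fits the turret to within about 1 mm. The collar appears about 1–2 mm off relative to the nipple, inside the bore and cone capture range. I'll apply small corrections and approach.

```bash
sed -i 's/^TIP=.*/TIP=np.array([.5378,-.0794,.1191])/' h.py
python3 - <<'E'
from h import *
go(tgt(.06),tilt())
E
```

```text
t 7.95 tcp [ 0.4965 -0.082   0.2137] rows>= 0.30916378045688486 d [ 0.0144  0.0026 -0.0051] w [ 0.0044  0.0076 -0.0112] F [-0.3514 -0.4974 -2.6276] open 0.035312421814257325
```

```bash
python3 -m inch '[[[0,0.0026,-0.005,0.004,0.008,-0.011,0],[0.008,0,0,0,0,0,0],[0,0,0,0,0,0,0],[0,0,0,0,0,0,0]]]'
python3 - <<'E'
from h import *
go(tgt(.05),tilt())
E
```

```text
t: 8.35
tool_pos: [0.4986, -0.0875, 0.2047]
orientation: [-1.484, 0.763, 1.02]
force: [-0.3, 0.3, -2.0]
opening: 0.0353
t 8.35 tcp [ 0.4986 -0.0875  0.2047] rows>= 0.3164740414347118 d [ 0.0158 -0.0001  0.0007] w [-0.0003 -0.0017  0.001 ] F [-0.3038  0.2731 -1.9572] open 0.03528168929069023
```

```bash
python3 -m inch '[[[0.008,0,0.0006,0,-0.001,0,0],[0.008,0,0,0,0,0,0],[0.004,0,0,0,0,0,0],[0,0,0,0,0,0,0],[0,0,0,0,0,0,0]]]'
python3 - <<'E'
from h import *
go(tgt(.04),tilt())
E
```

```text
t: 8.85
tool_pos: [0.5073, -0.0849, 0.1842]
orientation: [-1.482, 0.762, 1.022]
force: [0.1, 0.1, -2.7]
opening: 0.0356
t 8.85 tcp [ 0.5073 -0.0849  0.1842] rows>= 0.06886643706071743 d [ 0.0034 -0.0006 -0.0002] w [-0.0007  0.0002 -0.0001] F [ 0.1085  0.1047 -2.6686] open 0.03556063142706452
```

```bash
python3 -m inch '[[[0.004,-0.0006,0,0,0,0,0],[0.004,0,0,0,0,0,0],[0.004,0,0,0,0,0,0],[0,0,0,0,0,0,0]]]'
python3 - <<'E'
from h import *
go(tgt(.030),tilt())
w=snap('wrist','w4.png')['frame'];s=snap('side','s4.png')['frame']
im=np.zeros((600,800,3),np.uint8)
im[:,:400]=cv2.resize(w[165:285,280:360],(400,600),interpolation=cv2.INTER_CUBIC)
im[:,400:]=cv2.resize(s[170:245,300:350],(400,600),interpolation=cv2.INTER_CUBIC)
cv2.imwrite('pics/crop4.png',im)
E
```

```text
t: 9.25
tool_pos: [0.5135, -0.0839, 0.1731]
orientation: [-1.483, 0.762, 1.021]
force: [-0.2, 0.2, -2.4]
opening: 0.0357
t 9.25 tcp [ 0.5135 -0.0839  0.1731] rows>= 0.016436083366544025 d [ 0.0007  0.0004 -0.    ] w [-0.0005 -0.0003  0.0006] F [-0.2182  0.2024 -2.4067] open 0.035695247858185064
```

View pics/crop4.png

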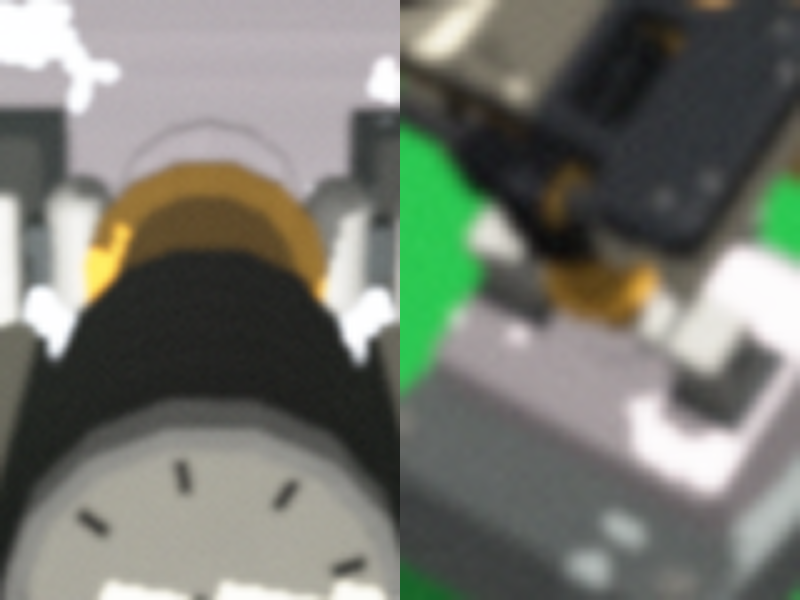

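The collar (centre about x=210) sits centred between the rollers (inner edges about 105 and 318) and over the valve ring (centre about 208). The nipple is inside the bore with no contact force. Pushing on.

```bash
python3 -m inch '[[[0.004,0.0004,0,0,0,0,0],[0.004,0,0,0,0,0,0],[0.004,0,0,0,0,0,0],[0.004,0,0,0,0,0,0],[0,0,0,0,0,0,0]]]'
python3 - <<'E'
from h import *
go(tgt(.012),tilt())
E
```

```text
t: 9.85
tool_pos: [0.5203, -0.0822, 0.1587]
orientation: [-1.483, 0.761, 1.021]
force: [4.0, 1.1, -11.3]
opening: 0.0358
t 9.85 tcp [ 0.5203 -0.0822  0.1587] rows>= 0.05545570103792028 d [ 0.0026  0.0007 -0.0004] w [-0.      0.0004  0.0013] F [  3.9997   1.064  -11.3141] open 0.0357808418028623
```

```bash
python3 -m inch '[[[0.004,0.0005,-0.0004,0,0,0,0],[0.004,0,0,0,0,0,0],[0.003,0,0,0,0,0,0],[0,0,0,0,0,0,0]]]'
python3 - <<'E'
from h import *
go(tgt(.003),tilt())
E
```

```text
t: 10.25
tool_pos: [0.5248, -0.0818, 0.1487]
orientation: [-1.484, 0.761, 1.022]
force: [-9.6, 1.0, 5.9]
opening: 0.0355
t 10.25 tcp [ 0.5248 -0.0818  0.1487] rows>= 0.01800983604134299 d [ 0.0007  0.0006 -0.0001] w [0.0008 0.0008 0.0009] F [-9.5652  0.9821  5.8737] open 0.035460163878168735
```

```bash
python3 -m inch '[[[0.002,0.0008,0,0,0,0,0],[0.002,0.0003,0,0,0,0,0],[0.002,0,0,0,0,0,0],[0.002,0,0,0,0,0,0]]]'
python3 - <<'E'
from h import *
go(tgt(.003),tilt())
E
```

```text
t: 10.65
tool_pos: [0.5275, -0.0817, 0.1488]
orientation: [-1.488, 0.759, 1.026]
force: [-27.2, 2.2, 24.6]
opening: 0.0355
t 10.65 tcp [ 0.5275 -0.0817  0.1488] rows>= 0.0601505781680965 d [-0.0003  0.003   0.0004] w [0.0059 0.0012 0.0005] F [-27.1797   2.2226  24.6124] open 0.035450165968083314
```

```bash
python3 -m inch '[[[0,0.003,0,0,0,0,0],[0,0.001,0,0,0,0,0],[0,0,0,0,0,0,0]]]'
python3 - <<'E'
from h import *
def f():
    s,p,r=st();N=nframe();print('N-frame force',N.T@(np.array(s['force'])+[0,0,2.3]),'mouth in N',N.T@(p+r.apply([.0667,0,0])-TIP+.038*N[:,2]),'torq',s['wrist_torque'])
go(tgt(.003),tilt());f()
snap('side','s5.png');f();snap('top','t5.png');f()
E
```

```text
t: 10.95
tool_pos: [0.5257, -0.0824, 0.1515]
orientation: [-1.491, 0.755, 1.023]
force: [-8.7, 1.6, 3.4]
opening: 0.0354
t 10.95 tcp [ 0.5257 -0.0824  0.1515] rows>= 0.0772506907284051 d [0.0029 0.0024 0.0008] w [0.0077 0.0004 0.0051] F [-8.7342  1.5779  3.4427] open 0.03535950068606368
N-frame force [-5.0908  3.1577  8.7103] mouth in N [ 0.0028 -0.0007  0.0059] torq [0.3348 1.5617 0.1969]
N-frame force [-3.5888  4.3264  9.9185] mouth in N [ 0.0027 -0.0007  0.0059] torq [0.4572 1.2473 0.3655]
N-frame force [-3.9408  3.4471  9.6164] mouth in N [ 0.0027 -0.0007  0.0058] torq [0.4907 1.1739 0.2882]
```

```bash
cat >> h.py <<'E'
def f():
    s,p,r=st();N=nframe();print('N-frame force',N.T@(np.array(s['force'])+[0,0,2.3]),'mouth in N',N.T@(p+r.apply([.0667,0,0])-TIP+.038*N[:,2]),'torq',s['wrist_torque'])
E
python3 -m inch '[[[0.003,0.0025,0.0008,0.007,0,0.005,0],[0.002,0.0005,0,0,0,0,0]]]'
python3 -c 'from h import *;go(tgt(.003),tilt());f()'
python3 -m inch '[[[0.002,0.0005,0,0,0,0,0]]]'
python3 -c 'from h import *;go(tgt(.003),tilt());f()'
```

```text
t: 11.25
tool_pos: [0.527, -0.0822, 0.1488]
orientation: [-1.486, 0.759, 1.018]
force: [-11.6, 3.0, 9.9]
opening: 0.0351
t 11.25 tcp [ 0.527  -0.0822  0.1488] rows>= 0.051402747796010645 d [-0.0001  0.0025  0.0007] w [ 0.0013 -0.0013  0.0046] F [-11.6163   2.9797   9.8734] open 0.03507146627775713
N-frame force [-4.7068  5.0657 15.6268] mouth in N [ 0.0028 -0.0008  0.0029] torq [0.7618 1.5619 0.4866]
t: 11.35
tool_pos: [0.5276, -0.0821, 0.1488]
orientation: [-1.487, 0.758, 1.019]
force: [-32.9, 2.7, 32.7]
opening: 0.0353
t 11.35 tcp [ 0.5276 -0.0821  0.1488] rows>= 0.0629270797891026 d [-0.0004  0.003   0.0008] w [ 0.0027 -0.0012  0.0048] F [-32.8648   2.7234  32.7181] open 0.03528162385788388
N-frame force [-14.024    8.7224  45.1777] mouth in N [ 0.0033 -0.0009  0.0026] torq [1.1218 3.6369 0.7928]
```

```bash
python3 -m inch '[[[0.0005,0.002,0.0008,0,0,0,0]]]'
python3 -c 'from h import *;f();snap("top","t6.png");f();snap("side","s6.png");f()'
```

```text
t: 11.45
tool_pos: [0.5266, -0.0821, 0.1492]
orientation: [-1.489, 0.757, 1.018]
force: [-5.1, -0.1, 7.8]
opening: 0.0355
N-frame force [-0.3144  0.8325 11.3202] mouth in N [ 0.0028 -0.0007  0.0034] torq [0.1813 0.46   0.1093]
N-frame force [-1.4406  2.3343 12.5679] mouth in N [ 0.0029 -0.0008  0.0035] torq [0.4372 0.8784 0.2793]
N-frame force [-1.5444  2.8079 12.5448] mouth in N [ 0.0029 -0.0007  0.0034] torq [0.3964 0.8511 0.243 ]
```

```bash
python3 -m inch '[[[0.0015,0.0005,0.0004,0,0,0,0]]]'
python3 - <<'E'
from h import *
f();w=snap("wrist","w7.png")['frame'];f();s=snap("side","s7.png")['frame'];f()
im=np.zeros((600,800,3),np.uint8)
im[:,:400]=cv2.resize(w[150:300,270:370],(400,600),interpolation=cv2.INTER_CUBIC)
im[:,400:]=cv2.resize(s[170:245,300:350],(400,600),interpolation=cv2.INTER_CUBIC)
cv2.imwrite('pics/crop7.png',im)
E
```

```text
t: 11.65
tool_pos: [0.5272, -0.0819, 0.1488]
orientation: [-1.49, 0.757, 1.016]
force: [-16.4, 0.1, 14.5]
opening: 0.0356
N-frame force [-7.5111  3.0748 22.0718] mouth in N [ 0.0031 -0.0008  0.0028] torq [0.5109 1.9698 0.3661]
N-frame force [-5.8222  2.9488 16.7772] mouth in N [ 0.0031 -0.0007  0.0028] torq [0.3567 1.6649 0.2991]
N-frame force [-5.5906  3.2702 15.8902] mouth in N [ 0.0031 -0.0007  0.0028] torq [0.4075 1.5493 0.3692]
```

View pics/crop7.png

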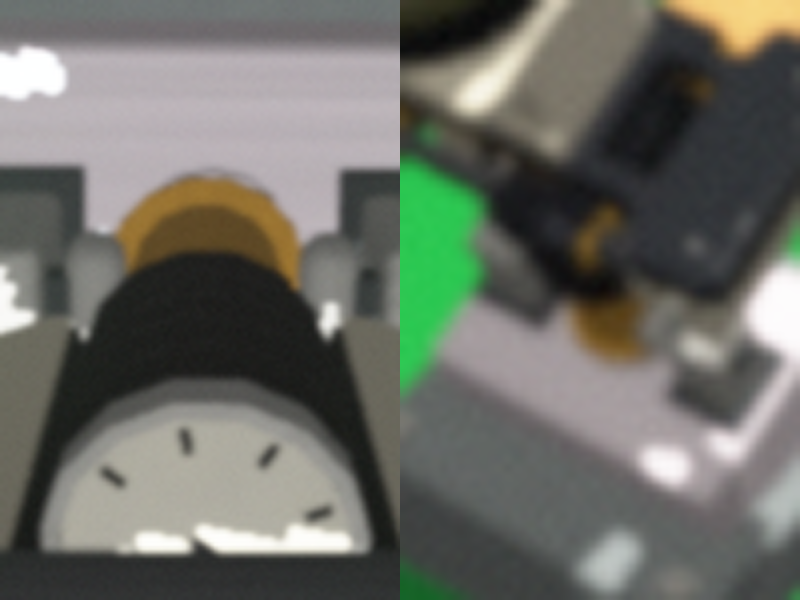

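The collar now sits below both rollers, centred between them (edges at about 125 and 302), with the mouth on the valve. The push is steady at about 16 N. Handing in.

```bash
python3 - <<'E'
from h import *
f();print(workorder.close_job());f();print(st()[0]['opening'])
E
```

```text
N-frame force [-5.5906  3.2702 15.8902] mouth in N [ 0.0031 -0.0007  0.0028] torq [0.4075 1.5493 0.3692]
the job is handed in; nothing more can be done
None
the job is handed in; nothing more can be done
```

I picked up the gauge and pressed it onto the tilted nipple until its collar was past both catches. I handed the job in at about 11.8 s of the 38 s allowed, with the arm still gripping and pressing. No verdict came back.

**Last checks before handing in:**
- **Push:** it held at about 16 N along the nipple; the valve needs about 12 N on its stop. TCP travel puts the mouth about 2.8 mm above the root, which matches fully pressed (3 mm), but I have no direct reading of the valve.
- **Catches:** in the last wrist picture the collar sits behind both rollers, centred between them. I judged them snapped in from that and from the force reversing as the collar passed the rollers; I could not read their positions.
- **Grip:** the fingers stood at 35.6 mm opening on the gauge at the 50 N grip setting.
- **Bystanders:** I saw no contact with the other objects, but did not measure them again at the end.

**Checks that disagreed:**
- **Sideways position:** worked out from the TCP, the mouth was about 3.1 mm off the nipple axis in x, with about 6 N of side force, against a 4 mm limit. The nipple position was measured only to 2–3 mm (the cameras disagreed by up to 7 mm). With the nipple inside the bore, the real offset cannot be much over 2 mm.
- **Force overshoot:** while seating the gauge, the push briefly reached about 45 N along the nipple before I eased it. That is well under the 120 N wrist limit. It went through the gauge rather than the gripper's body, so I don't expect the 40 N limit to apply.

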